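Line up thread spools by size

TASK

Put the four thread spools away on the thread board, one upright in the middle of each round cork pad, lined up in order of size: the smallest on the pad next to the brass weight, rising to the largest at the other end. Let go of them all and leave them standing still.

Things in the scene. Friction and masses are not known exactly. Their poses are not given: they have to be found in the camera images.
- tan_spool_center (a point): Loose thread spool, a rigid upright cylinder 35 mm in diameter and 40 mm high (tan thread, white flanges; the smallest). This point is its centre, half-way up on its axis; z up along the axis. It stands on the worktop (z = 0) at the start.
- natural_spool_center (a point): Loose thread spool, a rigid upright cylinder 39 mm in diameter and 45 mm high (off-white thread, wooden flanges; the second smallest). This point is its centre, half-way up on its axis; z up along the axis. It stands on the worktop (z = 0) at the start.
- red_spool_center (a point): Loose thread spool, a rigid upright cylinder 50 mm in diameter and 60 mm high (red thread, white flanges; the second largest). This point is its centre, half-way up on its axis; z up along the axis. It stands on the worktop (z = 0) at the start.
- blue_spool_center (a point): Loose thread spool, a rigid upright cylinder 55 mm in diameter and 70 mm high (light blue thread, white flanges; the largest). This point is its centre, half-way up on its axis; z up along the axis. It stands on the worktop (z = 0) at the start.
- pad_a: Round cork pad, 64 mm in diameter and 4 mm thick, fixed on the thread board, at the far left end of the board, seen from the robot. The origin is the centre of its underside, 12 mm above the worktop; its top, on which a spool stands, is 16 mm above the worktop. z up. Pads are 80 mm apart, centre to centre, in the order a, b, c, d.
- pad_b: Round cork pad, 64 mm in diameter and 4 mm thick, fixed on the thread board, second from the left. The origin is the centre of its underside, 12 mm above the worktop; its top, on which a spool stands, is 16 mm above the worktop. z up. Pads are 80 mm apart, centre to centre, in the order a, b, c, d.
- pad_c: Round cork pad, 64 mm in diameter and 4 mm thick, fixed on the thread board, third from the left. The origin is the centre of its underside, 12 mm above the worktop; its top, on which a spool stands, is 16 mm above the worktop. z up. Pads are 80 mm apart, centre to centre, in the order a, b, c, d.
- pad_d: Round cork pad, 64 mm in diameter and 4 mm thick, fixed on the thread board, at the right end, nearest the robot. The origin is the centre of its underside, 12 mm above the worktop; its top, on which a spool stands, is 16 mm above the worktop. z up. Pads are 80 mm apart, centre to centre, in the order a, b, c, d.
- thread_board: Fixed dark wooden strip, 335 x 68 x 12 mm, lying flat along the worktop's front edge, carrying the four cork pads in one straight row. The origin is the centre of its underside, on the worktop; x runs along the row from pad d towards pad a, y across it towards the worktop's front edge, z up.
- brass_weight: Fixed turned brass weight, 51 mm in diameter and 68 mm high with a small knob on top, standing just beyond one end of the thread board, beside pad a or beside pad d (about 87 mm from that pad's centre). The origin is the centre of its underside. At the other end lies a low roll of masking tape (77 mm across, 19 mm high).
Things that resemble listed ones, but are neither listed nor needed, are in the scene too. What is shaped like the part that bears natural_spool_center but green or pink is not meant.

How it is judged:
By the outcome, as a careful person would: the job done as asked, in the order asked, and still so for the second after the job is handed in, with the robot touching nothing.
It also fails if it takes over 99 s, if anything falls off the work surface, if the arm or the gripper's body presses on something with over 40 N, if the wrist force passes 120 N, or if a joint passes its speed limit or range.

ROBOT

A 7-joint arm with a two-finger parallel gripper is mounted at the origin on a cart in front of the work surface, level with it; the furniture and walls round the work are solid. World frame = base frame: x ahead of the robot, y to its left, z up, the work surface at z = 0. Lengths are in m, angles in rad, forces in N, time in s.
With the tool pointing down it reaches from about 0.4 to 0.875 m from the base axis. Payload 6.5 kg.
Tool frame: the origin (TCP) lies midway between the tips of the shut fingers; the grasp point (between the pads) lies 19 mm behind it (grasp_offset is the distance from the TCP to the grasp point, in m); x points along the fingers, z is the direction in which the jaws open and shut, and the axes are right-handed (so a half turn about x gives the same grasp; the last joint's range is limited). The gripper opens to 85 mm and grips with 20 to 120 N. Pads are 22 mm wide; open, the fingers measure 114 mm over their backs; the gripper's body (76 mm by 85 mm) begins 54 mm behind the grasp point. The pads swing forward as they close: fully open they stand 13 mm farther back than shut.
Start: joints at [-1.278, 0.536, -0.004, 1.538, 0.003, 1.067, -0.071], TCP at [0.228, 0.609, 0.231] pointing down, gripper open.
Joint ranges: [-2.7, 2.7], [-0.37, 2.16], [-1.27, 1.26], [0.24, 2.4], [-1.31, 4.45], [0.19, 1.91], [-2.76, 2.76]. Speed limits (rad/s): [2.39, 2.39, 3.14, 3.14, 3.14, 3.14, 3.14].

INTERFACE

Orientations are given as a unit quaternion [w, x, y, z].
In Python, from workcell import * gives the robot as it stands.
- The arm moves only by the tool apply_moves, never from a script. Its argument "plan" is text: rows parted by semicolons, each of 5 numbers parted by spaces: the shift along the tool's x, y, z in m, then the turn about the tool's x in degrees, then the finger opening in m, from 0 to 0.0854. A call has 1 to 10 rows; each row shifts and turns the commanded pose from where the row before left it, along the tool's axes as they then stand; what a row does not reach is not made up. A row lasts 1/10 s, in which the tool goes at most 50 mm and 8.59 degrees, less where a joint would pass 70% of its speed; a pose out of reach is approached as far as the arm can. A call is refused whole if a number of a shift passes 0.05 or a number of a turn 8.59, either way. A call with a gripper value outside its range is refused whole. The fingers move at their own pace and stop on an object; "newtons" is the grip in N (left out, the last holds). Time passes only in rows, so rows that do not move let the fingers close. It gives the time, the measured TCP pose, the force and the opening at its end, in the units of the state.
- observe(): the state, without advancing time (a new reading comes with each control period).
- grab_frame(name): name is "scene" or "top"; returns the picture (420x560x3 uint8, red, green, blue); there is no depth.
- calibration(name): a dict with "fov_y" (degrees; the focal length in pixels is half the picture's height over the tangent of half this angle, whatever the lens; pixels are square), "cx", "cy" (the principal point, pixels), "R" (3x3) and "t" (3): a world point X has camera coordinates R X + t. Camera axes: x right, y down, z forward; pixel columns grow to the right and rows downward; lengths in m; the calibration is good to about 2 mm. A picture is of the moment at which its call begins. calibration takes no time and is no camera call.
- sign_off(): hands the job in, once; it reports no verdict.
Trained networks look in the newest picture that a camera, given by its name, has taken for a name from the list of things; names that differ only in an ending like _2 or _b are one class to them, and where a whole thing is asked for, a point or a joint stands for the part that bears it (a point fixed in the world has none). Each returns a list of dicts, best first, with "confidence" (0 to 1); they miss things now and then, are a little off and sometimes report something else, mostly with a low value. They report only what shows in the picture. A call takes as long as a camera call. They do not tell look-alikes from the thing itself.
- regions_of(label, camera): "region" (420x560 bool, what is visible of it) and "box" ([centre column, centre row, width, height] in pixels, round what is visible of it).
- place_of(label, camera): "position" ([column, row] in pixels: a listed point, or the origin of a listed thing).
The state is a dict: "time": time; "joints": joint angles; "qd": joint speeds; "joint_efforts": joint torques, N m; "eef_pos": TCP position; "orientation": TCP orientation; "wrist_force": force on the tool from outside, world axes, zero at the start; "torque": the same for the moment, N m; "finger_gap": finger opening in m.
Only numpy, scipy, OpenCV 4.12 (cv2) and the standard library are available. Lean on these libraries where they do the work, as an engineer would, in place of code of your own. Each camera call takes 0.05 s, during which the arm holds its last target. There are 200 camera calls.

## Working session

There is one attempt and no reset: what is moved stays moved. The work goes in short steps, Python scripts to look and compute and a tool call to move; the robot and the scene stay as the last step left them, time stands still between calls to the robot, and variables do not carry over. Pictures are saved under pics/ and viewed, about 12 in all and at most 16, crops included, and the job is handed in when it is done.

Besides the shell and the picture viewer there is one more tool, called after "Request:" by a JSON object that holds its "api" and its "payload". apply_moves: Moves the arm, as the interface text tells. Its arguments: {"type":"object","properties":{"plan":{"type":"string"},"newtons":{"type":"number"}},"required":["plan"]}

```bash
mkdir -p pics; ls; cat > h.py <<'E'
from workcell import *
import numpy as np, cv2
def save(cam,fn):
    im=grab_frame(cam); cv2.imwrite('pics/'+fn,cv2.cvtColor(np.array(im),cv2.COLOR_RGB2BGR)); return im
def unproj(cam,px,z):
    c=calibration(cam); R=np.array(c['R']);t=np.array(c['t']); f=210/np.tan(np.radians(c['fov_y'])/2)
    d=R.T@np.array([(px[0]-c['cx'])/f,(px[1]-c['cy'])/f,1]); o=-R.T@t
    return o+d*(z-o[2])/d[2]
def proj(cam,X):
    c=calibration(cam); p=np.array(c['R'])@np.array(X)+np.array(c['t']); f=210/np.tan(np.radians(c['fov_y'])/2)
    return np.array([c['cx']+f*p[0]/p[2],c['cy']+f*p[1]/p[2]])
E
python3 - <<'E'
from h import *
np.set_printoptions(precision=4,suppress=True)
print(observe())
for c in ['scene','top']:
    save(c,c+'1.png'); k=calibration(c); print(c,k['fov_y'],-np.array(k['R']).T@np.array(k['t']))
    for n,z in [('tan_spool_center',.02),('natural_spool_center',.0225),('red_spool_center',.03),('blue_spool_center',.035),('pad_a',.012),('pad_b',.012),('pad_c',.012),('pad_d',.012),('thread_board',0),('brass_weight',0)]:
        for r in place_of(n,c)[:5]: print(n,round(r['confidence'],2),np.round(r['position'],1),unproj(c,r['position'],z))
E
```

```text
pics
{'time': 0.0, 'joints': array([-1.2782,  0.5372, -0.0044,  1.5389,  0.0026,  1.0673, -0.0712]), 'qd': array([ 0.0021, -0.001 , -0.0002,  0.0014, -0.0013, -0.0022,  0.0001]), 'joint_efforts': array([ -0.0002, -58.3427,   1.0487, -25.91  ,   0.0124,   0.0096,
         0.    ]), 'eef_pos': array([0.228 , 0.608 , 0.2304]), 'orientation': array([ 0.5807, -0.4032,  0.5817,  0.4024]), 'wrist_force': array([-0.2688,  0.3688,  0.744 ]), 'torque': array([ 0.0125, -0.0324,  0.0388]), 'finger_gap': 0.08513471835254195}
scene 46.19429284612668 [-0.2068 -0.661   0.6948]
tan_spool_center 0.45 [282.8 226. ] [0.6181 0.0073 0.02  ]
natural_spool_center 0.77 [285.  173.6] [0.8514 0.1885 0.0225]
natural_spool_center 0.64 [280.4 204.3] [0.6967 0.0798 0.0225]
natural_spool_center 0.61 [327.6 202.3] [ 0.7881 -0.0136  0.0225]
natural_spool_center 0.57 [299.8 194.9] [0.7729 0.0712 0.0225]
red_spool_center 0.92 [305.8 302.7] [ 0.4118 -0.2205  0.03  ]
blue_spool_center 0.59 [285.7 246.3] [ 0.5353 -0.0688  0.035 ]
blue_spool_center 0.55 [278.3 205.4] [0.6718 0.0666 0.035 ]
blue_spool_center 0.17 [233.7 187
[... 1676 characters left out ...]
 0.0517 0.012 ]
pad_b 0.97 [168.9 190.8] [0.6513 0.2234 0.012 ]
pad_b 0.88 [222.2 238.1] [0.543  0.1012 0.012 ]
pad_b 0.74 [194.1 210.4] [0.6062 0.1654 0.012 ]
pad_b 0.56 [244.  259.6] [0.4943 0.0517 0.012 ]
pad_c 0.97 [168.9 190.8] [0.6513 0.2234 0.012 ]
pad_c 0.88 [222.2 238.1] [0.543  0.1012 0.012 ]
pad_c 0.74 [194.1 210.4] [0.6062 0.1654 0.012 ]
pad_c 0.56 [244.  259.6] [0.4943 0.0517 0.012 ]
pad_d 0.97 [168.9 190.8] [0.6513 0.2234 0.012 ]
pad_d 0.88 [222.2 238.1] [0.543  0.1012 0.012 ]
pad_d 0.74 [194.1 210.4] [0.6062 0.1654 0.012 ]
pad_d 0.56 [244.  259.6] [0.4943 0.0517 0.012 ]
thread_board 0.68 [207.2 227.9] [0.567  0.1367 0.    ]
brass_weight 0.8 [144.7 165.3] [0.7127 0.2825 0.    ]
```

```bash
python3 - <<'E'
import cv2
for c,(x0,y0,w,h) in {'scene':(180,130,240,180),'top':(120,90,300,225)}.items():
    im=cv2.imread(f'pics/{c}1.png')[y0:y0+h,x0:x0+w]; cv2.imwrite(f'pics/{c}1c.png',cv2.resize(im,(800,600),interpolation=cv2.INTER_CUBIC))
E
```

```text
(no output)
```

View pics/scene1c.png

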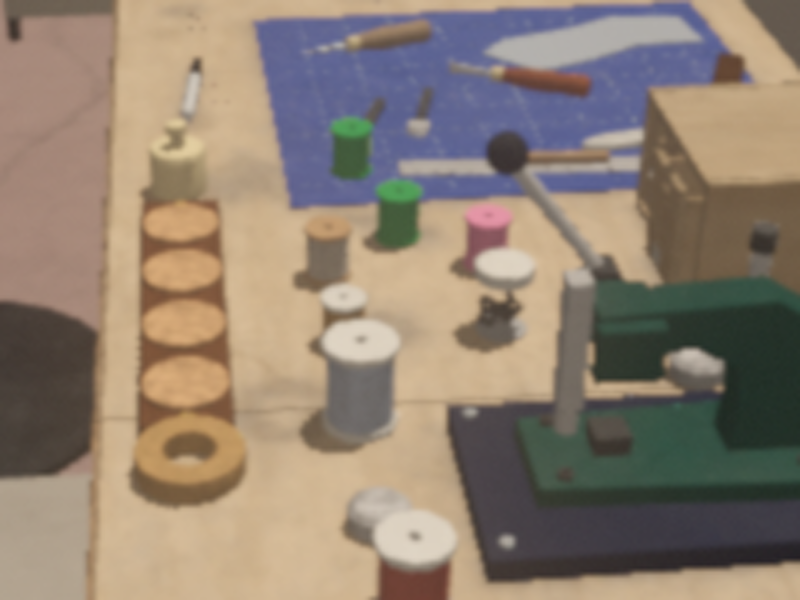

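View pics/top1c.png

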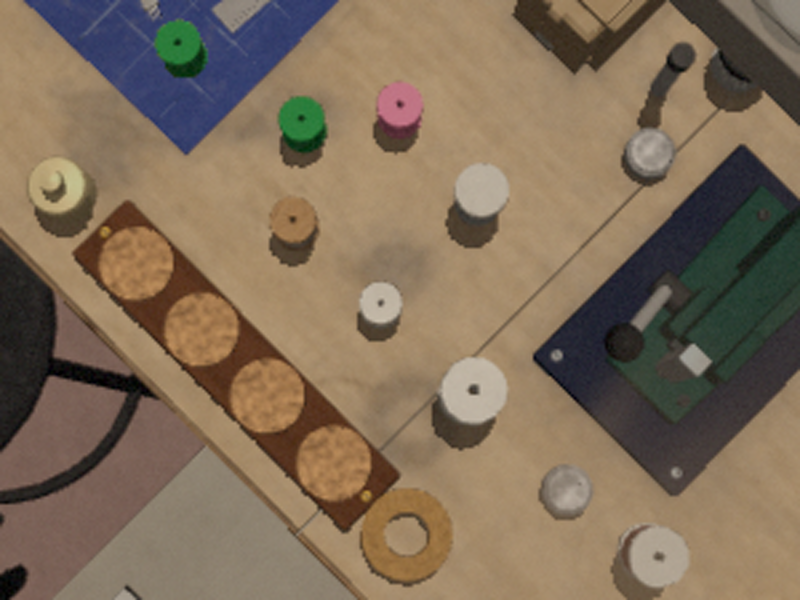

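View pics/scene1.png

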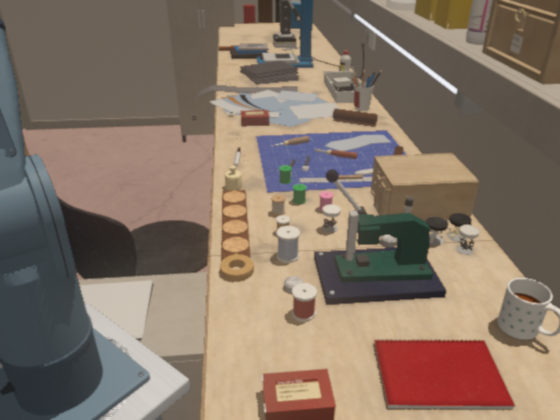

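The brass weight is at the far end beside pad a, so the order is tan→a, natural→b, red→c, blue→d. In the top crop the loose spool tops are at about (380,303) for tan, (293,220) for natural, (473,390) for blue and (657,555) for red. The green and pink spools and the silver knobs are distractors. Next I'll refine by fitting circles of known size.

```bash
cat >> h.py <<'E'
from scipy.ndimage import map_coordinates
from scipy.optimize import minimize
A=np.linspace(0,2*np.pi,120,endpoint=False); U=np.c_[np.cos(A),np.sin(A)]
def fit(cam,im,xy0,r,z,rng=.012):
    im=cv2.GaussianBlur(np.array(im),(0,0),.7).astype(float)
    def ring(c,rr):
        p=np.array([proj(cam,[*(c+rr*u),z]) for u in U]); return np.array([map_coordinates(im[...,k],[p[:,1],p[:,0]],order=1) for k in range(3)])
    s=lambda c:-np.abs((ring(c,r-.002)-ring(c,r+.002)).mean(1)).sum()
    g=np.arange(-rng,rng+.0001,.003)
    b=min(((s(np.array(xy0)+[a,d]),a,d) for a in g for d in g))
    o=minimize(s,np.array(xy0)+b[1:],method='Nelder-Mead',options=dict(initial_simplex=np.array(xy0)+b[1:]+np.array([[0,0],[.002,0],[0,.002]])))
    return o.x,-o.fun
SP=dict(tan=(.0175,.04),natural=(.0195,.045),red=(.025,.06),blue=(.0275,.07))
E
python3 - <<'E'
from h import *
np.set_printoptions(precision=4,suppress=True)
ims={c:cv2.cvtColor(cv2.imread(f'pics/{c}1.png'),cv2.COLOR_BGR2RGB) for c in ('top','scene')}
px=dict(tan=(262.5,203.6),natural=(229.9,172.5),blue=(297.4,236.3),red=(366.5,298.3))
for n,(r,h) in SP.items():
    x0=unproj('top',px[n],h)[:2]; print(n,x0,*[fit(c,ims[c],x0,r,h) for c in ims])
P=[]
for n,q in zip('abcd',[(136,263),(201,329),(267,395),(334,462)]):
    x0=unproj('top',(120+q[0]*.375,90+q[1]*.375),.016)[:2]; f=[fit(c,ims[c],x0,.032,.016) for c in ims]; P.append(f[0][0]);print(n,x0,*f)
P=np.array(P); k=np.arange(4); cf=np.polyfit(k,P,1); print('line',cf,np.linalg.norm(cf[0]),np.degrees(np.arctan2(-cf[0][1],-cf[0][0])))
from scipy.spatial.transform import Rotation as Rn
q=observe()['orientation']; print(Rn.from_quat(np.r_[q[1:],q[0]]).as_matrix())
# lever ball triangulate
def ray(c,p):
    a=unproj(c,p,0);b=unproj(c,p,.3);return a,(b-a)/np.linalg.norm(b-a)
a,u=ray('top',(120+625*.375,90+342*.375));b,v=ray('scene',(180+507*.3,130+152*.3))
s=np.linalg.lstsq(np.c_[u,-v],b-a,rcond=None)[0];print('ball',a+s[0]*u,b+s[1]*v)
E
```

```text
Traceback (most recent call last):
  File "h.py", line 21, in fit
    b=min(((s(np.array(xy0)+[a,d]),a,d) for a in g for d in g))
  File "h.py", line 21, in <genexpr>
    b=min(((s(np.array(xy0)+[a,d]),a,d) for a in g for d in g))
            ~^^^^^^^^^^^^^^^^^^^^^
  File "h.py", line 19, in <lambda>
    s=lambda c:-np.abs((ring(c,r-.002)-ring(c,r+.002)).mean(1)).sum()
                        ~~~~^^^^^^^^^^
  File "h.py", line 18, in ring
    p=np.array([proj(cam,[*(c+rr*u),z]) for u in U]); return np.array([map_coordinates(im[...,k],[p[:,1],p[:,0]],order=1) for k in range(3)])
                ~~~~^^^^^^^^^^^^^^^^^^^
  File "h.py", line 10, in proj
    c=calibration(cam); p=np.array(c['R'])@np.array(X)+np.array(c['t']); f=210/np.tan(np.radians(c['fov_y'])/2)
ValueError: time passes only in moves, steps and waits
```

```bash
python3 - <<'E'
s=open('h.py').read().replace("def save","from functools import cache\ncalibration=cache(calibration)\ndef save",1); open('h.py','w').write(s)
E
cat > m.py <<'E'
from h import *
np.set_printoptions(precision=4,suppress=True)
ims={c:cv2.cvtColor(cv2.imread(f'pics/{c}1.png'),cv2.COLOR_BGR2RGB) for c in ('top','scene')}
px=dict(tan=(262.5,203.6),natural=(229.9,172.5),blue=(297.4,236.3),red=(366.5,298.3))
for n,(r,h) in SP.items():
    x0=unproj('top',px[n],h)[:2]; print(n,x0,*[fit(c,ims[c],x0,r,h) for c in ims])
P=[]
for n,q in zip('abcd',[(136,263),(201,329),(267,395),(334,462)]):
    x0=unproj('top',(120+q[0]*.375,90+q[1]*.375),.016)[:2]; f=[fit(c,ims[c],x0,.032,.016) for c in ims]; P.append(f[0][0]);print(n,x0,*f)
P=np.array(P); k=np.arange(4); cf=np.polyfit(k,P,1); print('line',cf,np.linalg.norm(cf[0]),np.degrees(np.arctan2(-cf[0][1],-cf[0][0])))
from scipy.spatial.transform import Rotation as Rn
q=observe()['orientation']; print(Rn.from_quat(np.r_[q[1:],q[0]]).as_matrix())
def ray(c,p):
    a=unproj(c,p,0);b=unproj(c,p,.3);return a,(b-a)/np.linalg.norm(b-a)
a,u=ray('top',(120+625*.375,90+342*.375));b,v=ray('scene',(180+507*.3,130+152*.3))
s=np.linalg.lstsq(np.c_[u,-v],b-a,rcond=None)[0];print('ball',a+s[0]*u,b+s[1]*v)
E
python3 m.py
```

```text
tan [0.6183 0.0095] (array([0.6192, 0.0102]), np.float64(143.37010760553193)) (array([0.6209, 0.0105]), np.float64(64.46579620778743))
natural [0.6877 0.082 ] (array([0.6698, 0.0835]), np.float64(89.00613400837776)) (array([0.6635, 0.0614]), np.float64(50.114614794735296))
red [ 0.4101 -0.2144] (array([ 0.4097, -0.2151]), np.float64(92.28725458433158)) (array([ 0.4106, -0.2158]), np.float64(89.46574928366871))
blue [ 0.5438 -0.0659] (array([ 0.5449, -0.0659]), np.float64(123.97635778736137)) (array([ 0.5453, -0.0669]), np.float64(90.50202004682146))
a [0.6558 0.2179] (array([0.6564, 0.2191]), np.float64(108.12022665219445)) (array([0.6574, 0.2185]), np.float64(41.71017573736346))
b [0.599  0.1619] (array([0.5998, 0.1628]), np.float64(108.22351743778697)) (array([0.6008, 0.1624]), np.float64(47.97958878507146))
c [0.5427 0.1055] (array([0.5431, 0.1066]), np.float64(109.10557085828682)) (array([0.5441, 0.106 ]), np.float64(51.97630625456816))
d [0.4861 0.0487] (array([0.4863, 0.0501]), np.float64(108.5315578895701)) (array([0.4868, 0.0495]), np.float64(62.627445600466416))
line [[-0.0567 -0.0563]
 [ 0.6565  0.2191]] 0.07988942232206188 44.801823390522074
[[ 0.     -0.9363  0.3511]
 [ 0.      0.3511  0.9363]
 [-1.     -0.      0.    ]]
ball [ 0.5691 -0.1619  0.2361] [ 0.5699 -0.1629  0.2363]
```

Request:
{"api": "apply_moves", "payload": {"plan": "0 0 0 8.5 0.085; 0 0 0 8.5 0.085; 0 0 0 8.5 0.085; 0 0 0 8.5 0.085; 0 0 0 8.5 0.085; 0 0 0 8.5 0.085; 0 0 0 8.5 0.085; 0 0 0 8.5 0.085; 0 0 0 8.5 0.085; 0 0 0 8.5 0.085", "newtons": 30}}

```text
time: 2.1
eef_pos: [0.2282, 0.6086, 0.2313]
orientation: [0.7, 0.098, 0.7, -0.098]
wrist_force: [-0.6, 0.5, -0.2]
finger_gap: 0.085
```

Request:
{"api": "apply_moves", "payload": {"plan": "0 0 0 7.4 0.085; 0 0 0 7.4 0.085; 0 0 0 7.4 0.085; 0 0 0 7.4 0.085; 0 0 0 0 0.085; 0 0 0 0 0.085"}}

```text
time: 2.7
eef_pos: [0.2281, 0.6087, 0.2313]
orientation: [0.653, 0.27, 0.653, -0.27]
wrist_force: [0.5, 0.3, -0.5]
finger_gap: 0.0851
```

```bash
cat > go.py <<'E'
# usage: go.py x y z -> shift in tool axes still needed from the measured pose
from h import *; import sys
from scipy.spatial.transform import Rotation as Rn
np.set_printoptions(precision=4,suppress=True)
T=dict(tan=(.620,.0103),red=(.4101,-.2154),blue=(.5451,-.0664),a=(.6569,.2188),b=(.6003,.1626),c=(.5436,.1063),d=(.4866,.0498),natural=(.6885,.083))
o=observe(); q=o['orientation']; R=Rn.from_quat(np.r_[q[1:],q[0]]).as_matrix(); p=np.array(o['eef_pos'])
print('t',o['time'],'p',p,'jaw deg',np.degrees(np.arctan2(R[1,2],R[0,2])),'xaxis',R[:,0],'j7',o['joints'][6],'gap',o['finger_gap'],'F',o['wrist_force'])
for n in sys.argv[1:]: print(n,'shift y,z',(R.T@(np.array([*T[n],p[2]])-p))[1:])
E
python3 go.py tan
python3 - <<'E'
from h import *
ims={c:cv2.cvtColor(cv2.imread(f'pics/{c}1.png'),cv2.COLOR_BGR2RGB) for c in ('top','scene')}
for c in ims: print(fit(c,ims[c],(.6885,.083),.0195,.045,.003))
E
```

```text
t 2.7 p [0.2281 0.6087 0.2313] jaw deg -44.94485818904249 xaxis [ 0.0002 -0.0001 -1.    ] j7 -1.8505249632822725 gap 0.08507365896617282 F [ 0.4885  0.2719 -0.4791]
tan shift y,z [-0.1467  0.7001]
(array([0.689338 , 0.0837918]), np.float64(21.57387984152563))
(array([0.66345373, 0.0613955 ]), np.float64(50.11460835030943))
```

Request:
{"api": "apply_moves", "payload": {"plan": "0 -0.0073 0.035 0 0.085; 0 -0.0073 0.035 0 0.085; 0 -0.0073 0.035 0 0.085; 0 -0.0073 0.035 0 0.085; 0 -0.0073 0.035 0 0.085; 0 -0.0073 0.035 0 0.085; 0 -0.0073 0.035 0 0.085; 0 -0.0073 0.035 0 0.085; 0 -0.0073 0.035 0 0.085; 0 -0.0073 0.035 0 0.085"}}

```text
time: 3.7
eef_pos: [0.424, 0.3077, 0.2316]
orientation: [0.653, 0.271, 0.653, -0.27]
wrist_force: [0.5, -0.1, 1.0]
finger_gap: 0.0848
```

Request:
{"api": "apply_moves", "payload": {"plan": "0 -0.0073 0.035 0 0.085; 0 -0.0073 0.035 0 0.085; 0 -0.0073 0.035 0 0.085; 0 -0.0073 0.035 0 0.085; 0 -0.0073 0.035 0 0.085; 0 -0.0073 0.035 0 0.085; 0 -0.0073 0.035 0 0.085; 0 -0.0073 0.035 0 0.085; 0 -0.0073 0.035 0 0.085; 0 -0.0073 0.035 0 0.085"}}

```text
time: 4.7
eef_pos: [0.6191, 0.0081, 0.2314]
orientation: [0.653, 0.271, 0.653, -0.27]
wrist_force: [0.6, 1.0, -0.5]
finger_gap: 0.0852
```

```bash
sed -i 's/natural=(.6885,.083)/natural=(.689,.0835)/' go.py; python3 go.py tan a natural b
```

```text
t 4.7 p [0.6191 0.0081 0.2314] jaw deg -44.96435539737936 xaxis [ 0.0002  0.0004 -1.    ] j7 -0.5864445116210604 gap 0.08515369428472269 F [ 0.5758  0.9558 -0.4817]
tan shift y,z [ 0.0022 -0.0009]
a shift y,z [ 0.1758 -0.1221]
natural shift y,z [ 0.1028 -0.0038]
b shift y,z [ 0.0961 -0.1225]
```

Request:
{"api": "apply_moves", "payload": {"plan": "0.025 0.0022 -0.0009 0 0.085; 0.03 0 0 0 0.085; 0.03 0 0 0 0.085; 0.03 0 0 0 0.085; 0.03 0 0 0 0.085; 0.03 0 0 0 0.085; 0.025 0 0 0 0.085; 0.015 0 0 0 0.085; 0.01 0 0 0 0.085; 0 0 0 0 0.085"}}

```text
time: 5.7
eef_pos: [0.6189, 0.0115, 0.0056]
orientation: [0.653, 0.271, 0.653, -0.271]
wrist_force: [0.5, -0.4, -0.2]
finger_gap: 0.085
```

Request:
{"api": "apply_moves", "payload": {"plan": "0 0 0 0 0.03; 0 0 0 0 0.02; 0 0 0 0 0.02; 0 0 0 0 0.02; 0 0 0 0 0.02; 0 0 0 0 0.02; 0 0 0 0 0.02; 0 0 0 0 0.02; 0 0 0 0 0.02; 0 0 0 0 0.02"}}

```text
time: 6.7
eef_pos: [0.6199, 0.0116, 0.0072]
orientation: [0.653, 0.272, 0.653, -0.271]
wrist_force: [-1.1, -0.9, 5.9]
finger_gap: 0.0341
```

```bash
python3 go.py tan a
```

```text
t 6.7 p [0.6199 0.0116 0.0072] jaw deg -45.15035679509711 xaxis [ 0.0011  0.0004 -1.    ] j7 -0.45882953266180937 gap 0.03409452064944273 F [-1.1358 -0.8542  5.9453]
tan shift y,z [-0.0008  0.001 ]
a shift y,z [ 0.1724 -0.1208]
```

Request:
{"api": "apply_moves", "payload": {"plan": "-0.01 0 0 0 0.02; -0.02 0 0 0 0.02; -0.03 0 0 0 0.02; -0.03 0 0 0 0.02; -0.01 0.02 -0.0138 0 0.02; 0 0.0306 -0.0214 0 0.02; 0 0.0306 -0.0214 0 0.02; 0 0.0306 -0.0214 0 0.02; 0 0.0306 -0.0214 0 0.02; 0 0.0306 -0.0214 0 0.02"}}

```text
time: 7.7
eef_pos: [0.6568, 0.2207, 0.1069]
orientation: [0.653, 0.272, 0.653, -0.271]
wrist_force: [0.5, 0.1, 0.6]
finger_gap: 0.0341
```

Request:
{"api": "apply_moves", "payload": {"plan": "0 0 0 0 0.02; 0 0 0 0 0.02; 0 0 0 0 0.02"}}

```text
time: 8.0
eef_pos: [0.6568, 0.2173, 0.1066]
orientation: [0.653, 0.272, 0.652, -0.272]
wrist_force: [0.1, -0.3, -0.4]
finger_gap: 0.0338
```

```bash
python3 - <<'E'
from h import *
im=save('top','top2.png'); o=observe(); p=np.array(o['eef_pos']);print(p,o['finger_gap'])
im=save('scene','scene2.png'); x=proj('scene',p)
a,b=(int(v) for v in x); cv2.imwrite('pics/s2c.png',cv2.resize(cv2.cvtColor(im,cv2.COLOR_RGB2BGR)[b-60:b+60,a-80:a+80],(640,480)))
E
python3 go.py a
```

```text
[0.65685044 0.21705725 0.10664296] 0.033788301541882684
t 8.1 p [0.6569 0.2171 0.1066] jaw deg -45.297151873112256 xaxis [ 0.0001 -0.0009 -1.    ] j7 -0.838487704050263 gap 0.03348739545867951 F [-0.3364 -0.6561  0.0633]
a shift y,z [ 0.0012 -0.0012]
```

View pics/s2c.png

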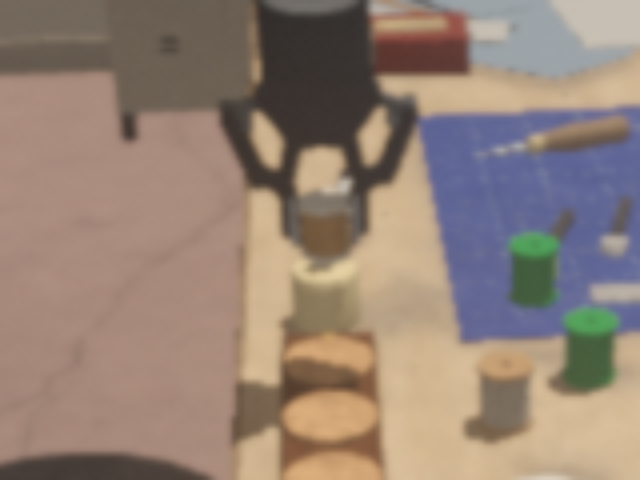

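The tan spool is held upright, with its shadow on pad a at (330,360). Lowering it now.

Request:
{"api": "apply_moves", "payload": {"plan": "0.02 0.002 -0.0012 0 0.02; 0.02 0 0 0 0.02; 0.02 0 0 0 0.02; 0.01 0 0 0 0.02; 0.006 0 0 0 0.02; 0.004 0 0 0 0.02; 0.0025 0 0 0 0.02; 0 0 0 0 0.02; 0 0 0 0 0.02"}}

```text
time: 9.0
eef_pos: [0.6578, 0.2216, 0.0244]
orientation: [0.653, 0.272, 0.653, -0.271]
wrist_force: [0.4, -0.2, -0.4]
finger_gap: 0.0337
```

```bash
python3 go.py a
```

```text
t 9.0 p [0.6578 0.2216 0.0244] jaw deg -45.15379975331466 xaxis [ 0.0009  0.0003 -1.    ] j7 -0.8075921123767473 gap 0.03373934310887616 F [ 0.421  -0.2207 -0.3739]
a shift y,z [-0.0026  0.0014]
```

Request:
{"api": "apply_moves", "payload": {"plan": "0 0 0 0 0.02; 0 0 0 0 0.02"}}

```text
time: 9.2
eef_pos: [0.6576, 0.2215, 0.0242]
orientation: [0.653, 0.272, 0.653, -0.271]
wrist_force: [-0.6, 0.8, -1.3]
finger_gap: 0.0339
```

```bash
python3 go.py a; python3 - <<'E'
from h import *
for i in range(3):
    grab_frame('top'); print(observe()['eef_pos'])
E
```

```text
t 9.2 p [0.6576 0.2215 0.0242] jaw deg -45.15079057225949 xaxis [ 0.0006  0.0002 -1.    ] j7 -0.8075559108044197 gap 0.03393828938711216 F [-0.6116  0.8431 -1.3061]
a shift y,z [-0.0024  0.0015]
[0.6574887  0.22151597 0.02412697]
[0.65745108 0.2214919  0.02403922]
[0.65737661 0.22151248 0.0239461 ]
```

Request:
{"api": "apply_moves", "payload": {"plan": "0 -0.0016 0.0015 0 0.02; 0 0 0 0 0.02; 0.001 0 0 0 0.02; 0 0 0 0 0.02"}}

```text
time: 9.75
eef_pos: [0.6574, 0.2189, 0.0233]
orientation: [0.653, 0.272, 0.653, -0.272]
wrist_force: [-1.1, -1.1, 4.6]
finger_gap: 0.0334
```

```bash
python3 go.py a
```

```text
t 9.75 p [0.6574 0.2189 0.0233] jaw deg -45.16720573707398 xaxis [ 0.0002 -0.0001 -1.    ] j7 -0.8038461137265421 gap 0.033366534239591086 F [-1.1291 -1.083   4.6015]
a shift y,z [-0.0005 -0.0003]
```

Request:
{"api": "apply_moves", "payload": {"plan": "0 0 0 0 0.05; 0 0 0 0 0.085; 0 0 0 0 0.085; 0 0 0 0 0.085; -0.01 0 0 0 0.085; -0.02 0 0 0 0.085; -0.03 0 0 0 0.085; -0.03 0 0 0 0.085; -0.02 0 0 0 0.085; 0 0 0 0 0.085"}}

```text
time: 10.75
eef_pos: [0.6602, 0.2196, 0.1384]
orientation: [0.655, 0.273, 0.651, -0.27]
wrist_force: [0.1, -0.4, -0.2]
finger_gap: 0.085
```

Request:
{"api": "apply_moves", "payload": {"plan": "0 -0.012 0.02 0 0.085; 0 -0.018 0.03 0 0.085; 0 -0.018 0.03 0 0.085; 0 -0.018 0.026 0 0.085; 0 -0.0066 0.0127 0 0.085; 0 0 0 0 0.085; 0 0 0 0 0.085"}}

```text
time: 11.45
eef_pos: [0.6893, 0.0861, 0.1326]
orientation: [0.653, 0.272, 0.653, -0.271]
wrist_force: [-0.3, 0.5, -0.2]
finger_gap: 0.0844
```

```bash
python3 - <<'E'
from h import *
im=save('top','top3.png'); print(fit('top',im,(.6569,.2188),.0175,.056,.009), fit('top',im,(.689,.0835),.0195,.045,.004))
o=save('scene','scene3.png');print(fit('scene',o,(.6569,.2188),.0175,.056,.009))
E
python3 go.py natural b
```

```text
(array([0.65800497, 0.24418521]), np.float64(62.381884348295)) (array([0.68255742, 0.08085115]), np.float64(33.124447281626374))
(array([0.6581029 , 0.21794523]), np.float64(77.91403838534012))
t 11.55 p [0.6891 0.0871 0.1325] jaw deg -44.96914861172235 xaxis [-0.0006  0.0018 -1.    ] j7 -0.6517555064211766 gap 0.08524189106783044 F [-0.3768  0.1787 -1.3496]
natural shift y,z [-0.0026  0.0025]
b shift y,z [-0.0093 -0.1162]
```

Request:
{"api": "apply_moves", "payload": {"plan": "0.015 -0.0026 0.0025 0 0.085; 0.025 0 0 0 0.085; 0.03 0 0 0 0.085; 0.025 0 0 0 0.085; 0.015 0 0 0 0.085; 0.01 0 0 0 0.085; 0.002 0 0 0 0.085; 0 0 0 0 0.085; 0 0 0 0 0.085"}}

```text
time: 12.45
eef_pos: [0.6904, 0.0803, 0.012]
orientation: [0.654, 0.272, 0.652, -0.271]
wrist_force: [0.1, 0.0, -0.4]
finger_gap: 0.0852
```

```bash
python3 go.py natural b
```

```text
t 12.45 p [0.6904 0.0803 0.012 ] jaw deg -45.15158795606981 xaxis [ 0.002   0.0002 -1.    ] j7 -0.5953088758500727 gap 0.08522147739399893 F [ 0.1133  0.0097 -0.4207]
natural shift y,z [ 0.0013 -0.0032]
b shift y,z [-0.0058 -0.1219]
```

Request:
{"api": "apply_moves", "payload": {"plan": "0.002 0.0013 -0.0032 0 0.085; 0 0 0 0 0.05; 0 0 0 0 0.02; 0 0 0 0 0.02; 0 0 0 0 0.02; 0 0 0 0 0.02; 0 0 0 0 0.02; 0 0 0 0 0.02; 0 0 0 0 0.02"}}

```text
time: 13.35
eef_pos: [0.6884, 0.0834, 0.0092]
orientation: [0.653, 0.272, 0.653, -0.271]
wrist_force: [-0.4, 0.5, 5.0]
finger_gap: 0.0371
```

```bash
python3 go.py natural b
```

```text
t 13.35 p [0.6884 0.0834 0.0092] jaw deg -45.15977428347433 xaxis [ 0.0006  0.     -1.    ] j7 -0.5984994325754355 gap 0.037065057475968236 F [-0.4433  0.5446  5.0158]
natural shift y,z [0.0005 0.0004]
b shift y,z [-0.0066 -0.1183]
```

Request:
{"api": "apply_moves", "payload": {"plan": "-0.01 0 0 0 0.02; -0.02 0 0 0 0.02; -0.03 0 0 0 0.02; -0.03 0 0 0 0.02; -0.01 -0.0011 -0.0183 0 0.02; 0 -0.002 -0.03 0 0.02; 0 -0.002 -0.03 0 0.02; 0 -0.002 -0.03 0 0.02; 0 0 -0.01 0 0.02; 0 0 0 0 0.02"}}

```text
time: 14.35
eef_pos: [0.599, 0.1641, 0.1098]
orientation: [0.653, 0.271, 0.653, -0.27]
wrist_force: [0.1, 0.4, -1.5]
finger_gap: 0.0373
```

Request:
{"api": "apply_moves", "payload": {"plan": "0.01 0 0 0 0.02; 0.02 0 0 0 0.02; 0.02 0 0 0 0.02; 0.015 0 0 0 0.02; 0.01 0 0 0 0.02; 0.003 0 0 0 0.02; 0 0 0 0 0.02; 0 0 0 0 0.02"}}

```text
time: 15.15
eef_pos: [0.6003, 0.1623, 0.0315]
orientation: [0.653, 0.272, 0.653, -0.271]
wrist_force: [0.2, 0.2, -0.8]
finger_gap: 0.0373
```

```bash
python3 go.py b
```

```text
t 15.15 p [0.6003 0.1623 0.0315] jaw deg -45.16503993405092 xaxis [ 0.0013  0.0002 -1.    ] j7 -0.7109747890309381 gap 0.03727127126956197 F [ 0.2241  0.2252 -0.8056]
b shift y,z [ 0.0002 -0.0002]
```

Request:
{"api": "apply_moves", "payload": {"plan": "0.003 0 0 0 0.02; 0.002 0 0 0 0.02; 0.001 0 0 0 0.02; 0.001 0 0 0 0.02; 0 0 0 0 0.02; 0 0 0 0 0.02"}}

```text
time: 15.75
eef_pos: [0.5997, 0.1625, 0.0251]
orientation: [0.653, 0.272, 0.653, -0.271]
wrist_force: [-5.1, -0.9, 11.1]
finger_gap: 0.037
```

```bash
python3 go.py b
```

```text
t 15.75 p [0.5997 0.1625 0.0251] jaw deg -45.155385467197206 xaxis [-0.0001  0.0008 -1.    ] j7 -0.7067997941977052 gap 0.03702948683156191 F [-5.0702 -0.9388 11.1309]
b shift y,z [0.0005 0.0003]
```

Request:
{"api": "apply_moves", "payload": {"plan": "0 0 0 0 0.05; 0 0 0 0 0.085; 0 0 0 0 0.085; 0 0 0 0 0.085; -0.01 0 0 0 0.085; -0.02 0 0 0 0.085; -0.03 0 0 0 0.085; -0.04 0 0 0 0.085; -0.03 0 0 0 0.085; 0 0 0 0 0.085"}}

```text
time: 16.75
eef_pos: [0.6028, 0.1626, 0.1591]
orientation: [0.655, 0.274, 0.651, -0.27]
wrist_force: [-1.1, -0.0, -0.4]
finger_gap: 0.0851
```

Request:
{"api": "apply_moves", "payload": {"plan": "0 -0.02 0.0067 0 0.085; 0 -0.03 0.01 0 0.085; 0 -0.035 0.0117 0 0.085; 0 -0.035 0.0117 0 0.085; 0 -0.035 0.0117 0 0.085; 0 -0.035 0.0117 0 0.085; 0 -0.035 0.0117 0 0.085; 0 -0.035 0.0117 0 0.085; 0 -0.035 0.0117 0 0.085; 0 -0.035 0.0117 0 0.085"}}

```text
time: 17.75
eef_pos: [0.4424, -0.1497, 0.1539]
orientation: [0.653, 0.272, 0.653, -0.271]
wrist_force: [0.7, -0.9, 0.7]
finger_gap: 0.0849
```

Request:
{"api": "apply_moves", "payload": {"plan": "0 -0.03 0.01 0 0.085; 0 -0.025 0.0083 0 0.085; 0 -0.0165 0.0055 0 0.085; 0 0 0 0 0.085; 0 0 0 0 0.085"}}

```text
time: 18.25
eef_pos: [0.4096, -0.2155, 0.1538]
orientation: [0.653, 0.272, 0.653, -0.272]
wrist_force: [0.7, -0.4, -0.0]
finger_gap: 0.0847
```

```bash
python3 go.py red; python3 - <<'E'
from h import *
im=save('top','top4.png');o=save('scene','scene4.png')
for c,i in (('top',im),('scene',o)):
  for n,q,(r,h) in (('tan',(.6569,.2188),SP['tan']),('nat',(.6003,.1626),SP['natural'])): print(c,n,fit(c,i,q,r,h+.016,.006))
a,b=(int(v) for v in proj('scene',(.55,.05,.03)))
cv2.imwrite('pics/s4c.png',cv2.resize(cv2.cvtColor(o,cv2.COLOR_RGB2BGR)[b-75:b+105,a-120:a+120],(800,600)))
E
```

```text
t 18.25 p [ 0.4096 -0.2155  0.1538] jaw deg -45.18914795127276 xaxis [ 0.      0.0005 -1.    ] j7 -0.05687049672044762 gap 0.08472396891166348 F [ 0.7291 -0.3631 -0.0091]
red shift y,z [0.0004 0.0003]
top tan (array([0.65714546, 0.2173795 ]), np.float64(161.42019016630377))
top nat (array([0.60184001, 0.16501969]), np.float64(69.76029856947187))
scene tan (array([0.65809901, 0.21794451]), np.float64(78.75409124111599))
scene nat (array([0.60099294, 0.17031004]), np.float64(29.50618993372751))
```

View pics/s4c.png

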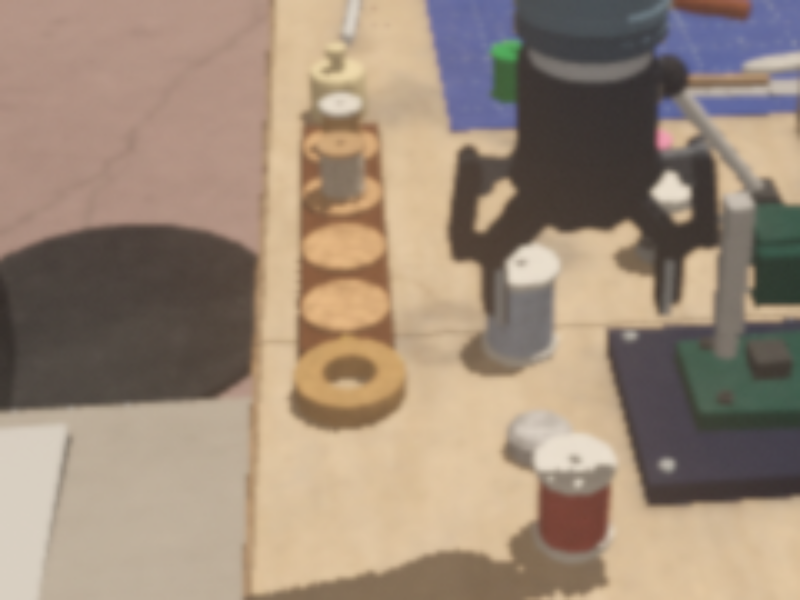

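The picture shows tan and natural standing upright on pads a (340,100) and b (340,160). Red is at (575,490), with the gripper above it.

Request:
{"api": "apply_moves", "payload": {"plan": "0.015 0.0004 0.0003 0 0.085; 0.025 0 0 0 0.085; 0.03 0 0 0 0.085; 0.025 0 0 0 0.085; 0.015 0 0 0 0.085; 0.012 0 0 0 0.085; 0.008 0 0 0 0.085; 0.005 0 0 0 0.085; 0 0 0 0 0.085; 0 0 0 0 0.085"}}

```text
time: 19.35
eef_pos: [0.4104, -0.2159, 0.0192]
orientation: [0.653, 0.272, 0.653, -0.271]
wrist_force: [0.4, 0.6, 0.0]
finger_gap: 0.0851
```

```bash
python3 go.py red
```

```text
t 19.35 p [ 0.4104 -0.2159  0.0192] jaw deg -45.155415451350265 xaxis [ 0.0008 -0.0003 -1.    ] j7 0.1443096797551814 gap 0.08510104728428722 F [0.4375 0.555  0.033 ]
red shift y,z [ 0.0002 -0.0006]
```

Request:
{"api": "apply_moves", "payload": {"plan": "0 0 -0.0005 0 0.05; 0 0 0 0 0.03; 0 0 0 0 0.03; 0 0 0 0 0.03; 0 0 0 0 0.03; 0 0 0 0 0.03; 0 0 0 0 0.03; 0 0 0 0 0.03", "newtons": 40}}

```text
time: 20.15
eef_pos: [0.4098, -0.2155, 0.0193]
orientation: [0.653, 0.272, 0.653, -0.271]
wrist_force: [-1.4, 1.3, 6.2]
finger_gap: 0.0494
```

```bash
python3 go.py red c
```

```text
t 20.15 p [ 0.4098 -0.2155  0.0193] jaw deg -45.15346861541535 xaxis [ 0.0006  0.0003 -1.    ] j7 0.1445338559694209 gap 0.049385137682546855 F [-1.3802  1.2739  6.2208]
red shift y,z [0.0002 0.0001]
c shift y,z [ 0.3217 -0.1338]
```

Request:
{"api": "apply_moves", "payload": {"plan": "-0.01 0 0 0 0.03; -0.02 0 0 0 0.03; -0.03 0 0 0 0.03; -0.03 0 0 0 0.03; -0.025 0 0 0 0.03; 0 0.012 -0.005 0 0.03; 0 0.024 -0.01 0 0.03; 0 0.03 -0.0125 0 0.03; 0 0.03 -0.0125 0 0.03; 0 0.03 -0.0125 0 0.03"}}

```text
time: 21.15
eef_pos: [0.4618, -0.0874, 0.1334]
orientation: [0.653, 0.271, 0.653, -0.271]
wrist_force: [0.9, -0.1, -1.7]
finger_gap: 0.0493
```

Request:
{"api": "apply_moves", "payload": {"plan": "0 0.03 -0.0125 0 0.03; 0 0.03 -0.0125 0 0.03; 0 0.03 -0.0125 0 0.03; 0 0.03 -0.0125 0 0.03; 0 0.03 -0.0125 0 0.03; 0 0.0264 -0.011 0 0.03; 0 0.0195 -0.0078 0 0.03; 0 0 0 0 0.03; 0 0 0 0 0.03; 0 0 0 0 0.03"}}

```text
time: 22.15
eef_pos: [0.5427, 0.1054, 0.1334]
orientation: [0.652, 0.271, 0.653, -0.272]
wrist_force: [1.0, -0.1, -0.7]
finger_gap: 0.0489
```

```bash
python3 go.py c
```

```text
t 22.15 p [0.5427 0.1054 0.1334] jaw deg -45.227402623163414 xaxis [-0.0011 -0.0007 -1.    ] j7 -0.6823844908282837 gap 0.04886942825038733 F [ 1.0366 -0.1274 -0.6805]
c shift y,z [ 0.0013 -0.    ]
```

Down 92 mm to just above the pad.

Request:
{"api": "apply_moves", "payload": {"plan": "0.01 0.001 0 0 0.03; 0.02 0 0 0 0.03; 0.025 0 0 0 0.03; 0.02 0 0 0 0.03; 0.01 0 0 0 0.03; 0.006 0 0 0 0.03; 0.002 0 0 0 0.03; 0 0 0 0 0.03; 0 0 0 0 0.03"}}

```text
time: 23.05
eef_pos: [0.5449, 0.1072, 0.0415]
orientation: [0.653, 0.272, 0.653, -0.271]
wrist_force: [-0.7, 0.1, -1.8]
finger_gap: 0.0491
```

```bash
python3 go.py c
```

```text
t 23.05 p [0.5449 0.1072 0.0415] jaw deg -45.16000180402003 xaxis [ 0.0014  0.0004 -1.    ] j7 -0.5992642784421609 gap 0.04912576963555858 F [-0.6725  0.138  -1.7982]
c shift y,z [-0.0015 -0.0003]
```

Request:
{"api": "apply_moves", "payload": {"plan": "0.002 -0.0013 -0.0003 0 0.03; 0.002 0 0 0 0.03; 0.001 0 0 0 0.03; 0.001 0 0 0 0.03; 0.0005 0 0 0 0.03; 0 0 0 0 0.03; 0 0 0 0 0.03"}}

```text
time: 23.75
eef_pos: [0.5431, 0.1065, 0.0354]
orientation: [0.653, 0.272, 0.653, -0.271]
wrist_force: [-4.4, 0.3, 12.7]
finger_gap: 0.0491
```

```bash
python3 go.py c
```

```text
t 23.75 p [0.5431 0.1065 0.0354] jaw deg -45.16085548267817 xaxis [-0.0003  0.0009 -1.    ] j7 -0.5921111353019943 gap 0.0491139529538308 F [-4.3851  0.3139 12.6785]
c shift y,z [0.0003 0.0005]
```

Request:
{"api": "apply_moves", "payload": {"plan": "0 0 0 0 0.06; 0 0 0 0 0.085; 0 0 0 0 0.085; 0 0 0 0 0.085; -0.01 0 0 0 0.085; -0.02 0 0 0 0.085; -0.03 0 0 0 0.085; -0.04 0 0 0 0.085; -0.03 0 0 0 0.085; 0 0 0 0 0.085"}}

```text
time: 24.75
eef_pos: [0.546, 0.1066, 0.1688]
orientation: [0.655, 0.273, 0.651, -0.27]
wrist_force: [0.7, -0.4, 0.5]
finger_gap: 0.0846
```

Request:
{"api": "apply_moves", "payload": {"plan": "0 -0.015 0.015 0 0.085; 0 -0.025 0.025 0 0.085; 0 -0.03 0.03 0 0.085; 0 -0.03 0.03 0 0.085; 0 -0.0205 0.0235 0 0.085; 0 0 0 0 0.085; 0 0 0 0 0.085; 0 0 0 0 0.085"}}

```text
time: 25.55
eef_pos: [0.5446, -0.0646, 0.1639]
orientation: [0.653, 0.271, 0.654, -0.271]
wrist_force: [-0.1, -0.0, 0.3]
finger_gap: 0.0849
```

```bash
python3 go.py blue
```

```text
t 25.55 p [ 0.5446 -0.0646  0.1639] jaw deg -45.06056549686352 xaxis [-0.0008  0.0009 -1.    ] j7 -0.3900854496704259 gap 0.08491484388914293 F [-0.0742 -0.0217  0.2842]
blue shift y,z [-0.0009  0.0016]
```

Request:
{"api": "apply_moves", "payload": {"plan": "0.015 -0.0009 0.0012 0 0.085; 0.025 0 0 0 0.085; 0.03 0 0 0 0.085; 0.025 0 0 0 0.085; 0.015 0 0 0 0.085; 0.012 0 0 0 0.085; 0.01 0 0 0 0.085; 0.007 0 0 0 0.085; 0 0 0 0 0.085; 0 0 0 0 0.085"}}

```text
time: 26.55
eef_pos: [0.5454, -0.0678, 0.0257]
orientation: [0.653, 0.272, 0.653, -0.271]
wrist_force: [-0.1, 0.0, 0.0]
finger_gap: 0.085
```

```bash
python3 go.py blue
```

```text
t 26.55 p [ 0.5454 -0.0678  0.0257] jaw deg -45.16360175278439 xaxis [ 0.0009 -0.0001 -1.    ] j7 -0.2555965227004944 gap 0.0850193617897775 F [-0.0864  0.0107  0.0294]
blue shift y,z [ 0.0007 -0.0012]
```

Request:
{"api": "apply_moves", "payload": {"plan": "0 0.0007 -0.0012 0 0.06; 0 0 0 0 0.03; 0 0 0 0 0.03; 0 0 0 0 0.03; 0 0 0 0 0.03; 0 0 0 0 0.03; 0 0 0 0 0.03; 0 0 0 0 0.03"}}

```text
time: 27.35
eef_pos: [0.545, -0.066, 0.026]
orientation: [0.653, 0.272, 0.653, -0.271]
wrist_force: [-1.6, 0.3, 5.1]
finger_gap: 0.0534
```

```bash
python3 go.py blue d
```

```text
t 27.35 p [ 0.545 -0.066  0.026] jaw deg -45.147353472623664 xaxis [ 0.0008  0.0006 -1.    ] j7 -0.2574453815961987 gap 0.05335229048259755 F [-1.5513  0.3252  5.1199]
blue shift y,z [-0.0002  0.0003]
d shift y,z [ 0.0403 -0.1233]
```

Request:
{"api": "apply_moves", "payload": {"plan": "-0.01 0 0 0 0.03; -0.02 0 0 0 0.03; -0.03 0 0 0 0.03; -0.03 0 0 0 0.03; -0.01 0.0045 -0.0133 0 0.03; 0 0.01 -0.03 0 0.03; 0 0.01 -0.03 0 0.03; 0 0.01 -0.03 0 0.03; 0 0.006 -0.02 0 0.03; 0 0 0 0 0.03"}}

```text
time: 28.35
eef_pos: [0.4847, 0.0529, 0.1254]
orientation: [0.653, 0.27, 0.654, -0.27]
wrist_force: [0.2, -0.6, -1.2]
finger_gap: 0.0532
```

Request:
{"api": "apply_moves", "payload": {"plan": "0.01 0 0 0 0.03; 0.02 0 0 0 0.03; 0.02 0 0 0 0.03; 0.015 0 0 0 0.03; 0.01 0 0 0 0.03; 0.003 0 0 0 0.03; 0 0 0 0 0.03; 0 0 0 0 0.03"}}

```text
time: 29.15
eef_pos: [0.487, 0.0495, 0.0478]
orientation: [0.653, 0.272, 0.653, -0.271]
wrist_force: [-0.4, -0.0, -0.1]
finger_gap: 0.0534
```

```bash
python3 go.py d
```

```text
t 29.15 p [0.487  0.0495 0.0478] jaw deg -45.18367178260268 xaxis [ 0.001  0.    -1.   ] j7 -0.474646198003206 gap 0.05338419972361841 F [-0.4436 -0.0202 -0.1097]
d shift y,z [-0.     -0.0005]
```

Request:
{"api": "apply_moves", "payload": {"plan": "0.002 0 0 0 0.03; 0.002 0 0 0 0.03; 0.001 0 0 0 0.03; 0.001 0 0 0 0.03; 0.0005 0 0 0 0.03; 0 0 0 0 0.03; 0 0 0 0 0.03"}}

```text
time: 29.85
eef_pos: [0.4865, 0.0498, 0.042]
orientation: [0.653, 0.272, 0.653, -0.271]
wrist_force: [-4.1, -0.1, 17.1]
finger_gap: 0.0534
```

```bash
python3 go.py d
```

```text
t 29.85 p [0.4865 0.0498 0.042 ] jaw deg -45.15905781520232 xaxis [ 0.0001  0.0013 -1.    ] j7 -0.4663804813630081 gap 0.053431467755189 F [-4.1163 -0.0929 17.1013]
d shift y,z [0.0001 0.0001]
```

Release, lift, then back away to the side (−y in the world) to clear the view.

Request:
{"api": "apply_moves", "payload": {"plan": "0 0 0 0 0.065; 0 0 0 0 0.085; 0 0 0 0 0.085; 0 0 0 0 0.085; -0.01 0 0 0 0.085; -0.02 0 0 0 0.085; -0.03 0 0 0 0.085; -0.04 0 0 0 0.085; -0.03 0 0 0 0.085; 0 0 0 0 0.085"}}

```text
time: 30.85
eef_pos: [0.489, 0.0498, 0.1748]
orientation: [0.655, 0.273, 0.651, -0.27]
wrist_force: [0.0, -0.8, 0.8]
finger_gap: 0.0853
```

Request:
{"api": "apply_moves", "payload": {"plan": "0 -0.02 0.02 0 0.085; 0 -0.025 0.025 0 0.085; 0 -0.025 0.025 0 0.085; 0 -0.025 0.025 0 0.085; 0 -0.025 0.025 0 0.085; 0 -0.025 0.025 0 0.085; 0 0 0 0 0.085; 0 0 0 0 0.085; 0 0 0 0 0.085"}}

```text
time: 31.75
eef_pos: [0.4857, -0.154, 0.1704]
orientation: [0.653, 0.271, 0.653, -0.271]
wrist_force: [-0.2, 0.4, 0.4]
finger_gap: 0.0853
```

```bash
python3 - <<'E'
from h import *
np.set_printoptions(precision=4,suppress=True)
im={c:save(c,c+'5.png') for c in ('top','scene')}
for n,q in dict(tan=(.6569,.2188),natural=(.6003,.1626),red=(.5436,.1063),blue=(.4866,.0498)).items():
    for c in im: x,s=fit(c,im[c],q,SP[n][0],SP[n][1]+.016,.006); print(n,c,(x-q)*1000,round(s))
for c,X,w in (('top',(.57,.13,.03),(130,98)),('scene',(.57,.13,.03),(90,68))):
    a,b=(int(v) for v in proj(c,X)); cv2.imwrite(f'pics/{c}5c.png',cv2.resize(cv2.cvtColor(im[c],cv2.COLOR_RGB2BGR)[b-w[1]:b+w[1],a-w[0]:a+w[0]],(780,588)))
E
python3 go.py d
```

```text
tan top [ 0.26   -1.4258] 162
tan scene [ 1.2018 -0.856 ] 78
natural top [1.5516 2.4128] 70
natural scene [0.7897 7.8093] 28
red top [0.359  0.4877] 182
red scene [ 0.9018 -0.1903] 104
blue top [ 0.4712 -0.69  ] 215
blue scene [ 0.7845 -1.1984] 108
t 31.85 p [ 0.4859 -0.1538  0.1706] jaw deg -45.01925743847419 xaxis [-0.0006  0.0007 -1.    ] j7 -0.19899785651765217 gap 0.08478364543031261 F [0.066  0.0749 0.2651]
d shift y,z [ 0.1444 -0.1435]
```

View pics/top5c.png

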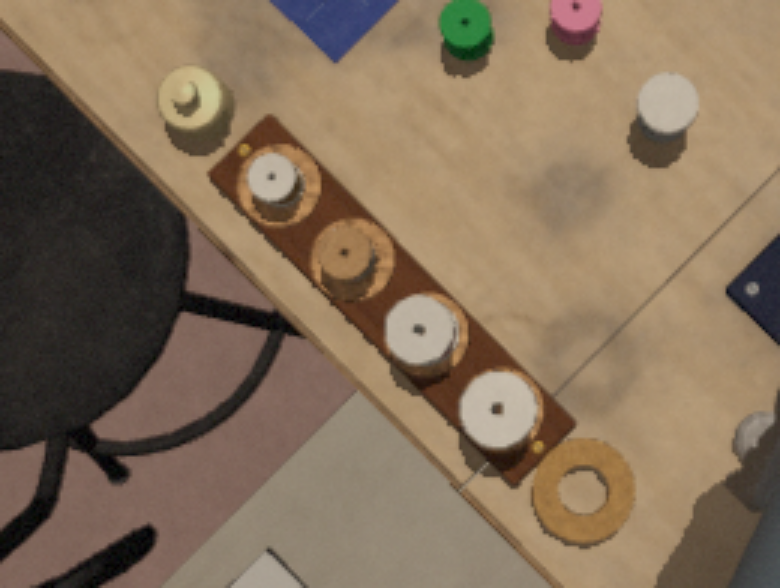

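View pics/scene5c.png

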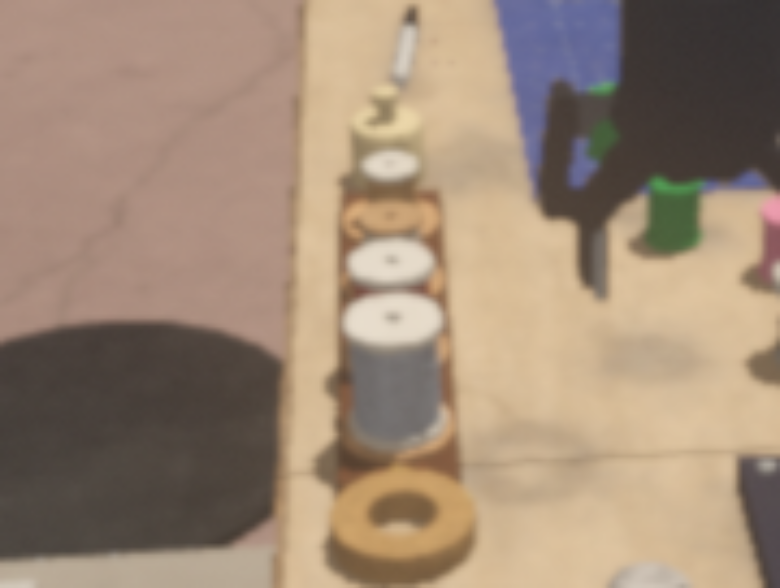

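All four stand upright in order: tan, natural, red, blue from the brass weight to the tape roll. I'll cross-check natural by the spool's hole, since its wooden flange has low contrast on cork, then sign off.

```bash
python3 - <<'E'
from h import *
a,b=(int(v) for v in proj('top',(.57,.13,.03)))
for n,(u,v),h,q in (('tan',(271,177),.056,(.6569,.2188)),('nat',(344,253),.061,(.6003,.1626)),('red',(419,329),.076,(.5436,.1063)),('blue',(497,408),.086,(.4866,.0498))):
    print(n,np.round((unproj('top',(a-130+(u-1)/3,b-98+(v-1)/3),h)[:2]-q)*1000,1))
print(observe()['time'],sign_off())
E
```

```text
tan [-0.1 -1.5]
nat [-0.1 -0.1]
red [ 0.4 -0.1]
blue [1.  0.1]
the job is handed in; nothing more can be done
31.85 None
```

All four spools are on the thread board and the job is handed in at 31.85 s. The brass weight stands beside pad a, so tan is on a, natural on b, red on c and blue on d. Every spool is released and upright, and the gripper was clear of everything at the end.

- **Centring:** in the final top picture, the hole in each spool's top lies within about 1.5 mm of its pad centre. Circle fits from both cameras agree to within about 1.5 mm for tan, red and blue.
- **Check that disagreed:** for the natural spool, the circle fit was 2.9 mm off in the top view and 7.8 mm off in the scene view. Both were weak fits because its wooden flange barely contrasts with the cork. I trusted the hole position (0.1 mm off), the gripper's reading at release (within 1 mm) and the picture instead.

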